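# Pack the furniture-repair loan caddy

### The arm

A 6-joint arm with a two-finger parallel gripper is mounted at the origin on the work surface. World frame = base frame: x ahead of the robot, y to its left, z up, the work surface at z = 0. Lengths are in mm, angles in rad, forces in N, time in s.
With the tool pointing down it reaches from about 350 to 775 mm from the base axis. Payload 7.3 kg.
Tool frame: the origin (TCP) lies between the finger pads; the fingertips stand 8 mm ahead of it and the grasp point (between the pads) lies 11 mm behind it; y points along the fingers, z is the direction in which the jaws open and shut, and the axes are right-handed (so a half turn about y gives the same grasp; the last joint's range is limited). The gripper opens to 92 mm and grips with 3 to 60 N. Pads are 19 mm wide; open, the fingers measure 130 mm over their backs; the gripper's body (75 mm by 190 mm) begins 47 mm behind the grasp point.
Start: joints at [1.027, 0.342, 1.524, -0, 1.275, -0.146], TCP at [203.368, 484.031, 234.741] pointing down, gripper open.
Joint ranges: [-2.53, 2.53], [-0.77, 2.02], [0.04, 2.7], [-1, 4.14], [0.28, 2.66], [-3.11, 3.11]. Speed limits (rad/s): [2.57, 2.57, 3.14, 3.14, 3.14, 3.14].

### API

Orientations are given as [roll, pitch, yaw] about the fixed x, y, z axes, in that order (R = Rz(yaw) Ry(pitch) Rx(roll)).
In Python, from plant import bot, vision, job gives the robot as it stands. The module is installed in compiled form; this text tells all that it offers.
- The arm moves only by the tool arm_command, never from a script. Its argument "deltas" is a list of rows, each a list of 4 numbers: the shift along the tool's x, y, z in m, then the turn about the tool's y in degrees. In form: [[x, y, z, twist], ...]. A call has 1 to 5 rows; each row shifts and turns the commanded pose from where the row before left it, along the tool's axes as they then stand; what a row does not reach is not made up. A row lasts 1/10 s, in which the tool goes at most 50 mm and 8.59 degrees, less where a joint would pass 70% of its speed; a pose out of reach is approached as far as the arm can. A call is refused whole if a number of a shift passes 0.05 or a number of a turn 8.59, either way. A call with a gripper value outside its range is refused whole. "claw" is the closure in counts, from 0 (fully open) to 255 (shut), set as the call begins (left out, the last holds). The fingers move at their own pace and stop on an object; the grip force is fixed at half the most. Time passes only in rows, so rows that do not move let the fingers close. It gives the time, the measured TCP pose, the force and the opening at its end, in the units of the state.
- bot.get_obs(): the state, without advancing time (a new reading comes with each control period).
- vision.capture(name): name is "scene" or "top" or "wrist"; returns a dict with "img" (384x512x3 uint8, red, green, blue), "camera_matrix" (3x3 intrinsics, pixels), "dist_coeffs" ([k1, k2, p1, p2, k3] as OpenCV has them; the pictures are not rectified), "world_to_cam" (4x4, takes a point from world to camera coordinates); the wrist camera has in their place "mount" (4x4, takes a point from camera to tool coordinates, whose origin is the TCP and whose axes are the tool frame's). Camera axes: x right, y down, z forward; pixel columns grow to the right and rows downward; lengths in mm; the calibration is good to about 2 mm. A picture is of the moment at which its call begins: read the wrist's pose just before it. There is no depth.
- job.close_job(): hands the job in, once; it reports no verdict.
Trained networks look in a picture, given as the dict that the camera call returned (one of the last four; its "shot" number tells which), for a name from the list of things; names that differ only in an ending like _2 or _b are one class to them, and where a whole thing is asked for, a point or a joint stands for the part that bears it (a point fixed in the world has none). Each returns a list of dicts, best first, with "confidence" (0 to 1); they miss things now and then, are a little off and sometimes report something else, mostly with a low value. They report only what shows in the picture. A call takes as long as a camera call. They do not tell look-alikes from the thing itself.
- vision.find_in(picture, name): "xyz" ([x, y, z] in mm, in the coordinates of the camera as it stood for that picture, good to about 4 mm: the middle of the surface that is visible of it).
- vision.regions_of(picture, name): "mask" (384x512 bool, what is visible of it).
The state is a dict: "time": time; "joint_positions": joint angles; "dq": joint speeds; "tau": joint torques, N m; "tool_pos": TCP position; "tcp_rot": TCP orientation; "contact_force": force on the tool from outside, world axes, zero at the start; "moment": the same for the moment, N m; "grip_width": finger opening in mm.
Only numpy, scipy, OpenCV 4.12 (cv2) and the standard library are available. Lean on these libraries where they do the work, as an engineer would, in place of code of your own. Each camera call takes 0.05 s, during which the arm holds its last target. There are 200 camera calls.

### The job

Pack the repair kit for lending: set the filler tin, the glue bottle, the tape roll and the sanding block upright in the caddy, each in the middle of the tub of its own colour (red, yellow, blue, green), without knocking any over. The tin and the block marked with a black cross are used up: leave them where they are.

Things in the scene. Friction and masses are not known exactly. Their poses are not given: they have to be found in the camera images.
- filler_tin: round steel tin of wood filler with a plain red lid, 49 mm across, 50 mm high, 150 g, standing upright; origin at the centre of its underside, z up
- glue_bottle: white glue bottle with a yellow band and a yellow cap, standing upright; body 42 mm across up to 56 mm, shoulder from there to 64 mm, cap 28 mm across up to 80 mm; 140 g; origin at the centre of its underside, z up
- tape_roll: roll of blue tape on a cardboard core, lying flat: 56 mm across, open hole 33 mm across, 38 mm high, 100 g; origin at the centre of its underside, z along the hole, up
- sanding_block: rectangular sanding block, plain green on top with a dark 6 mm sole: 66 mm long (its x), 40 mm wide (its y), 36 mm high, 120 g; origin at the centre of its underside, z up
- spent_tin: look-alike: the same red-lidded tin (49 mm across, 50 mm high), but with a broad black cross on its lid: dried out, not part of the kit; origin at the centre of its underside
- spent_block: look-alike: the same green sanding block (66 x 40 x 36 mm, long along its x), but with a broad black cross on its top: worn out, not part of the kit; origin at the centre of its underside
- tub_red: red square shallow tub, 86 x 86 mm outside, 80 x 80 mm inside, floor 3 mm thick, rim 10 mm above its underside; origin at the centre of its underside, which is 6 mm above the table; x and y along its sides. It is fast in the caddy: the four tubs, in any order, form a 2 x 2 square at 100 mm pitch, turned alike, in one fixed 224 mm square wooden tray with a rim 14 mm high and low wire handles
- tub_yellow: yellow square shallow tub, 86 x 86 mm outside, 80 x 80 mm inside, floor 3 mm thick, rim 10 mm above its underside; origin at the centre of its underside, which is 6 mm above the table; x and y along its sides. It is fast in the caddy: the four tubs, in any order, form a 2 x 2 square at 100 mm pitch, turned alike, in one fixed 224 mm square wooden tray with a rim 14 mm high and low wire handles
- tub_blue: blue square shallow tub, 86 x 86 mm outside, 80 x 80 mm inside, floor 3 mm thick, rim 10 mm above its underside; origin at the centre of its underside, which is 6 mm above the table; x and y along its sides. It is fast in the caddy: the four tubs, in any order, form a 2 x 2 square at 100 mm pitch, turned alike, in one fixed 224 mm square wooden tray with a rim 14 mm high and low wire handles
- tub_green: green square shallow tub, 86 x 86 mm outside, 80 x 80 mm inside, floor 3 mm thick, rim 10 mm above its underside; origin at the centre of its underside, which is 6 mm above the table; x and y along its sides. It is fast in the caddy: the four tubs, in any order, form a 2 x 2 square at 100 mm pitch, turned alike, in one fixed 224 mm square wooden tray with a rim 14 mm high and low wire handles
There are look-alikes about, which are no part of the job. Leave any purple look-alike of the spent_tin alone.

How it is judged (in metres and radians):
At the end, for the whole second after the job is handed in: Tin in the red tub, bottle in the yellow, tape in the blue, uncrossed block in the green: each flat on the tub's floor (within 4 mm, tilt under 0.1 rad), centred within 15 mm, released and at rest; crossed tin and block upright within 20 mm of their starts (horizontal distance between filler_tin and tub_red below 0.015 m and z of filler_tin in the frame of tub_red between 0 and 0.007 m and angle between each of filler_tin, glue_bottle, tape_roll, sanding_block, spent_tin, spent_block's own z axis and vertical below 0.1 rad and linear speed of each of filler_tin, glue_bottle, tape_roll, sanding_block, spent_tin, spent_block below 0.02 m/s and angular speed of each of filler_tin, glue_bottle, tape_roll, sanding_block below 0.2 rad/s and horizontal distance between glue_bottle and tub_yellow below 0.015 m and z of glue_bottle in the frame of tub_yellow between 0 and 0.007 m and horizontal distance between tape_roll and tub_blue below 0.015 m and z of tape_roll in the frame of tub_blue between 0 and 0.007 m and horizontal distance between sanding_block and tub_green below 0.015 m and z of sanding_block in the frame of tub_green between 0 and 0.007 m and distance of each of spent_tin, spent_block from where it was at the start of the episode below 0.02 m); the robot touches nothing.
It fails at once if the crossed-out tin is moved more than 20 mm or lifted (distance of spent_tin from where it was at the start of the episode above 0.02 m).
It fails at once if the crossed-out block is moved more than 20 mm or lifted (distance of spent_block from where it was at the start of the episode above 0.02 m).
It fails at once if a thing of the kit is knocked over (tilted more than 0.8 rad) (angle between any of filler_tin, glue_bottle, tape_roll, sanding_block's own z axis and vertical above 0.8 rad).
It also fails if it takes over 106 s, if anything falls off the work surface, if the arm or the gripper's body presses on something with over 40 N, if the wrist force passes 120 N, or if a joint passes its speed limit or range.

## Working session

There is one attempt and no reset: what is moved stays moved. The work goes in short steps, Python scripts to look and compute and a tool call to move; the robot and the scene stay as the last step left them, time stands still between calls to the robot, and variables do not carry over. Pictures are saved under pics/ and viewed, about 12 in all and at most 16, crops included, and the job is handed in when it is done.

Besides the shell and the picture viewer there is one more tool, called after "Request:" in YAML: its name, and indented under it one key for each argument. arm_command: Moves the arm, as the interface text tells. Its arguments: {"type":"object","properties":{"deltas":{"type":"array","items":{"type":"array","items":{"type":"number"}}},"claw":{"type":"number"}},"required":["deltas"]}

```bash
mkdir -p pics; cat > h.py <<'E'
import numpy as np, cv2
from plant import bot, vision, job
from scipy.spatial.transform import Rotation as R
def save(p,n,crop=None,s=1):
    im=p["img"][:,:,::-1]
    if crop: x0,y0,x1,y1=crop; im=im[y0:y1,x0:x1]
    cv2.imwrite("pics/"+n,cv2.resize(im,None,fx=s,fy=s,interpolation=cv2.INTER_CUBIC))
def tool():
    o=bot.get_obs(); T=np.eye(4); T[:3,:3]=R.from_euler("xyz",o["tcp_rot"]).as_matrix(); T[:3,3]=o["tool_pos"]; return o,T
def c2w(p,T=None):
    return np.linalg.inv(np.array(p["world_to_cam"])) if "world_to_cam" in p else T@np.array(p["mount"])
def pix2w(p,uv,z,T=None):
    M=c2w(p,T); uv=np.array(uv,float).reshape(-1,1,2)
    n=cv2.undistortPoints(uv,np.array(p["camera_matrix"]),np.array(p["dist_coeffs"])).reshape(-1,2)
    d=np.c_[n,np.ones(len(n))]@M[:3,:3].T; c=M[:3,3]
    return c+d*((z-c[2])/d[:,2])[:,None]
def w2pix(p,X,T=None):
    M=np.linalg.inv(c2w(p,T)); 
    return cv2.projectPoints(np.array(X,float).reshape(-1,3),cv2.Rodrigues(M[:3,:3])[0],M[:3,3],np.array(p["camera_matrix"]),np.array(p["dist_coeffs"]))[0].reshape(-1,2)
NAMES=["filler_tin","glue_bottle","tape_roll","sanding_block","spent_tin","spent_block","tub_red","tub_yellow","tub_blue","tub_green"]
E
python3 - <<'E'
from h import *
o,T=tool(); print(o["tool_pos"],o["tcp_rot"],o["grip_width"],o["contact_force"]); print(T.round(3))
for c in ["top","scene"]:
    p=vision.capture(c); save(p,c+"0.png",s=1.5)
    M=c2w(p); print(c,M[:3,3])
    for n in NAMES:
        if n.startswith("spent"): continue
        for d in vision.find_in(p,n):
            w=(M@np.r_[d["xyz"],1])[:3]; print(n,round(d["confidence"],2),w.round(0),w2pix(p,w).round(0)[0])
E
```

```text
[203.13525609 483.66047722 234.04230085] [-1.57235549e+00  2.09039668e-04 -3.97766402e-01] 91.58110301475345 [-0.05434365 -0.42501421 -0.22232606]
[[ 9.22000e-01 -1.00000e-03  3.87000e-01  2.03135e+02]
 [-3.87000e-01 -1.00000e-03  9.22000e-01  4.83660e+02]
 [-0.00000e+00 -1.00000e+00 -2.00000e-03  2.34042e+02]
 [ 0.00000e+00  0.00000e+00  0.00000e+00  1.00000e+00]]
top [ 440.56070463  -23.27348706 1282.66078783]
filler_tin 0.82 [ 607. -350.   50.] [366. 198.]
glue_bottle 0.71 [ 445. -195.   57.] [315. 256.]
tape_roll 0.6 [449. -43.  39.] [261. 256.]
sanding_block 0.68 [ 592. -197.   34.] [313. 205.]
tub_red 0.75 [487. 163.  11.] [189. 244.]
tub_yellow 0.8 [484. 271.  11.] [153. 245.]
tub_yellow 0.36 [581. 268.   6.] [154. 212.]
tub_blue 0.68 [581. 269.   4.] [154. 212.]
tub_green 0.95 [583. 167.   6.] [188. 211.]
scene [1231.70302528   98.6175137   600.68038023]
glue_bottle 0.63 [ 457. -192.   46.] [205. 138.]
tape_roll 0.59 [460. -40.  23.] [260. 153.]
sanding_block 0.63 [616. -65.  45.] [237. 184.]
sanding_block 0.58 [ 604. -187.   36.] [188. 176.]
tub_red 0.67 [480. 169.   9.] [339. 173.]
tub_yellow 0.77 [486. 274.   9.] [381. 181.]
tub_blue 0.96 [584. 269.   9.] [381. 208.]
tub_green 0.88 [585. 168.   8.] [337. 202.]
```

View pics/top0.png

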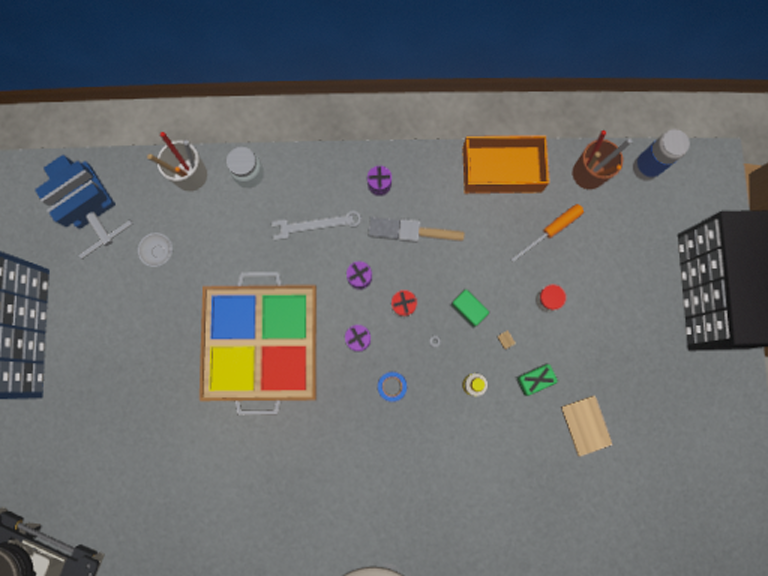

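View pics/scene0.png

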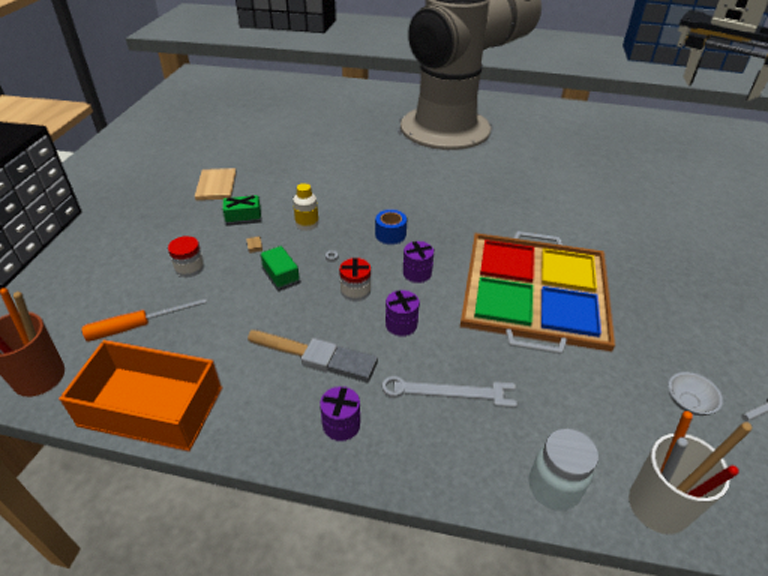

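The top view (1.5× pixels) shows these candidates:
- **Red-lidded tins:** (553,298) is plain and (404,303) is crossed. The purple crossed ones are at (380,180), (360,274) and (358,338). I want the plain one at (553,298).
- **Green blocks:** (470,307) is plain and (538,380) is crossed. I want the plain one.
- **Others:** the bottle is at (476,385) and the tape at (392,386).
- **Tubs:** blue (233,317), green (284,317), yellow (232,368), red (283,368).

I'll confirm with a crop and measure from both views.

```bash
python3 - <<'E'
from h import *
t=vision.capture("top"); s=vision.capture("scene")
save(t,"crop1.png",(225,170,395,275),4.5)
def hsv(p): return cv2.cvtColor(p["img"],cv2.COLOR_RGB2HSV)
def blobs(p,lo,hi,amin=25):
    m=cv2.inRange(hsv(p),lo,hi)
    n,l,st,c=cv2.connectedComponentsWithStats(m)
    return [(st[i,4],c[i],l==i) for i in range(1,n) if st[i,4]>amin]
C={"red":((0,170,80),(6,255,255)),"yellow":((22,150,80),(33,255,255)),"green":((50,120,50),(80,255,255)),"blue":((103,150,80),(118,255,255))}
zt={"red":50,"yellow":80,"green":36,"blue":38}
for k,(lo,hi) in C.items():
    for a,c,m in blobs(t,lo,hi):
        if not(150<c[1]<300 and 120<c[0]<400): continue
        tub=a>500; z=9 if tub else zt[k]
        q=cv2.minAreaRect(np.argwhere(m)[:,::-1].astype(np.float32)); W=pix2w(t,cv2.boxPoints(q),z)
        e=W[1]-W[0]; f=W[2]-W[1]
        print(k,a,c.round(0),pix2w(t,c,z)[0,:2].round(1),"box",W.mean(0)[:2].round(1),"sides",np.linalg.norm(e).round(),np.degrees(np.arctan2(e[1],e[0])).round(1),np.linalg.norm(f).round(),np.degrees(np.arctan2(f[1],f[0])).round(1))
# height by triangulating network mask-independent feature: tub/lid blobs in both views
def tri(a,b):
    A=pix2w(t,a,0)[0];A2=pix2w(t,a,100)[0];B=pix2w(s,b,0)[0];B2=pix2w(s,b,100)[0]
    d=A2-A;e=B2-B; x=np.linalg.lstsq(np.c_[d,-e],B-A,rcond=None)[0]; P=A+d*x[0];Q=B+e*x[1]; return ((P+Q)/2).round(1),np.linalg.norm(P-Q).round(1)
for k,(lo,hi) in C.items():
    S=blobs(s,lo,hi)
    for a,c,m in blobs(t,lo,hi):
        if not(150<c[1]<300 and 120<c[0]<400): continue
        for a2,c2,_ in S:
            P,e=tri(c,c2)
            if e<12 and -20<P[2]<120: print(k,c.round(0),c2.round(0),P,e)
E
```

```text
red 200 [368. 198.] [ 607.3 -355.1] box [ 608.3 -356. ] sides 44.0 -91.0 44.0 176.6
red 27 [274. 205.] [592.3 -83.3] box [591.4 -83.4] sides 11.0 -91.0 17.0 178.6
red 27 [266. 206.] [587.9 -60.8] box [586.7 -60. ] sides 15.0 -76.9 17.0 -167.3
red 849 [189. 245.] [483.3 164.9] box [483.7 166. ] sides 85.0 -90.9 81.0 179.9
yellow 896 [154. 245.] [483.8 266. ] box [483.7 266.9] sides 88.0 -90.8 84.0 -179.5
yellow 65 [318. 256.] [ 444.3 -199.6] box [ 444.8 -199.3] sides 22.0 -91.2 22.0 177.8
green 293 [314. 205.] [ 592.5 -198.3] box [ 592.6 -198.2] sides 37.0 -46.3 61.0 -136.8
green 809 [189. 211.] [584.4 164.6] box [584.6 164.8] sides 83.0 -91.0 80.0 180.0
green 218 [358. 253.] [ 451.2 -320.2] box [ 451.4 -321.2] sides 67.0 -67.9 39.0 -158.4
blue 788 [155. 211.] [584.1 266. ] box [583.3 265.3] sides 83.0 -91.0 80.0 -179.4
blue 112 [261. 257.] [444.7 -43.9] box [445.4 -43.7] sides 51.0 -91.1 51.0 178.7
red [368. 198.] [121. 164.] [ 608.  -356.5   46.6] 1.1
red [274. 205.] [236. 180.] [592.8 -78.5  35.9] 11.3
red [266. 206.] [236. 180.] [590.9 -67.   35.6] 11.9
red [189. 245.] [338. 173.] [483.2 165.4  11.3] 1.7
yellow [154. 245.] [379. 179.] [483.8 266.4  10.8] 1.6
yellow [318. 256.] [202. 127.] [ 444.4 -200.8   72.3] 0.0
yellow [318. 256.] [204. 144.] [ 443.6 -205.5   14.8] 7.6
green [314. 205.] [186. 177.] [ 593.8 -199.1   21.7] 2.5
green [189. 211.] [336. 200.] [584.2 165.   10.6] 1.2
green [358. 253.] [161. 140.] [ 451.3 -324.4   16.9] 0.7
blue [155. 211.] [380. 207.] [584.  265.7  10.6] 0.0
blue [261. 257.] [258. 150.] [445.3 -46.9  22.3] 5.5
```

View pics/crop1.png

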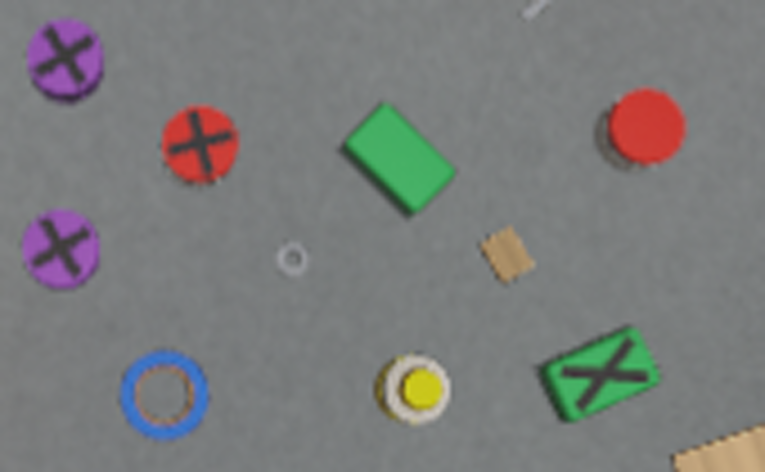

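The crop confirms it: the plain lid is at (645,127), the crossed red lid at (200,145), the plain block at (400,158), and the crossed block at (600,373). I'll square the tool to the world first and check the axes.

Request:
arm_command:
  deltas:
    - [0,0,0,-7.6]
    - [0,0,0,-7.6]
    - [0,0,0,-7.6]
    - [0,0,-0.04,0]
    - [0,0,-0.04,0]
  claw: 0

```text
time: 1.5
tool_pos: [203.2, 403.3, 234.2]
tcp_rot: [-1.571, 0.0, 0.002]
contact_force: [1.2, -0.7, 1.0]
grip_width: 91.9
```

Request:
arm_command:
  deltas:
    - [0.024,0,-0.041,0]
    - [0.024,0,-0.041,0]
    - [0.024,0,-0.041,0]
    - [0.024,0,-0.041,0]
    - [0.024,0,-0.041,0]

```text
time: 2.0
tool_pos: [324.0, 197.4, 235.1]
tcp_rot: [-1.57, -0.001, 0.001]
contact_force: [0.7, 1.0, 0.5]
grip_width: 91.8
```

Request:
arm_command:
  deltas:
    - [0.024,0,-0.041,0]
    - [0.024,0,-0.041,0]
    - [0.024,0,-0.041,0]
    - [0.024,0,-0.041,0]
    - [0.024,0,-0.041,0]

```text
time: 2.5
tool_pos: [444.1, -7.9, 235.0]
tcp_rot: [-1.571, -0.001, -0.0]
contact_force: [0.9, 1.2, -0.4]
grip_width: 91.8
```

Request:
arm_command:
  deltas:
    - [0,0,-0.037,0]
    - [0,0,0,0]
    - [0,0,0,0]

```text
time: 2.8
tool_pos: [443.3, -43.4, 234.6]
tcp_rot: [-1.57, 0.0, -0.002]
contact_force: [-0.4, 0.2, -0.5]
grip_width: 91.7
```

Tracking is accurate. A wrist look will check the tape.

```bash
python3 - <<'E'
from h import *
o,T=tool(); p=vision.capture("wrist"); save(p,"w1.png",s=1.3)
print(np.array(p["mount"]).round(2))
for n in ["tape_roll"]:
    for d in vision.find_in(p,n): print(n,d["confidence"],(c2w(p,T)@np.r_[d["xyz"],1])[:3].round(1))
    for r in vision.regions_of(p,n):
        q=cv2.minEnclosingCircle(np.argwhere(r["mask"])[:,::-1].astype(np.int32)); print(q,pix2w(p,q[0],38,T))
E
```

```text
[[   0.      0.97    0.26  -69.4 ]
 [  -0.     -0.26    0.97 -149.43]
 [   1.     -0.      0.      0.33]
 [   0.      0.      0.      1.  ]]
tape_roll 0.62 [444.  -41.5  32. ]
((256.9098815917969, 170.6549072265625), 25.654212951660156) [[440.43084535 -43.12371949  38.        ]]
```

View pics/w1.png

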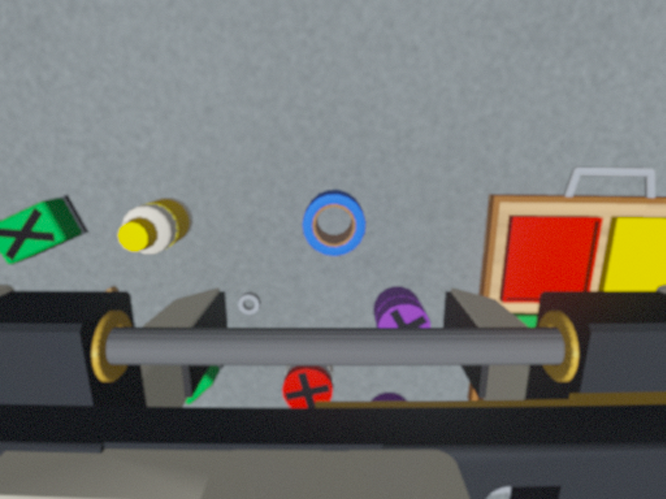

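The wrist view shows the tape at (334,222), which is directly ahead and agrees with the top view to about 2–4 mm. Grasping it now.

Request:
arm_command:
  deltas:
    - [0.001,0.047,0,0]
    - [0,0.047,0,0]
    - [0,0.047,0,0]
    - [0,0.047,0,0]
    - [0,0.027,0,0]

```text
time: 3.45
tool_pos: [442.8, -41.2, 17.2]
tcp_rot: [-1.57, 0.003, 0.002]
contact_force: [-0.3, 0.1, -0.1]
grip_width: 91.4
```

Request:
arm_command:
  deltas:
    - [0,0,0,0]
    - [0,0,0,0]
    - [0,0,0,0]
    - [0,0,0,0]
    - [0,0,0,0]
  claw: 255

```text
time: 3.95
tool_pos: [445.3, -43.1, 21.0]
tcp_rot: [-1.571, -0.003, 0.0]
contact_force: [0.4, -1.1, -0.7]
grip_width: 56.8
```

Request:
arm_command:
  deltas:
    - [0,0,0,0]
    - [0,0,0,0]
    - [0,0,0,0]
    - [0,0,0,0]
    - [0,0,0,0]

```text
time: 4.45
tool_pos: [445.2, -43.1, 20.9]
tcp_rot: [-1.571, -0.002, 0.0]
contact_force: [-1.1, 0.9, 8.0]
grip_width: 54.4
```

Request:
arm_command:
  deltas:
    - [0,-0.015,0,0]
    - [0,-0.03,0,0]
    - [0,-0.03,0,0]
    - [0,-0.03,0,0]
    - [0,-0.015,0,0]

```text
time: 4.95
tool_pos: [445.3, -43.2, 142.4]
tcp_rot: [-1.572, -0.004, 0.0]
contact_force: [-0.1, -0.6, -0.9]
grip_width: 54.5
```

Request:
arm_command:
  deltas:
    - [0.009,0,0.02,0]
    - [0.015,0,0.034,0]
    - [0.016,0,0.036,0]
    - [0.016,0,0.036,0]
    - [0.016,0,0.036,0]

```text
time: 5.45
tool_pos: [516.7, 120.5, 140.1]
tcp_rot: [-1.571, -0.0, -0.0]
contact_force: [-0.0, -0.6, -1.0]
grip_width: 54.4
```

Request:
arm_command:
  deltas:
    - [0.016,0,0.036,0]
    - [0.016,0,0.036,0]
    - [0.016,0,0.036,0]
    - [0.013,0,0.028,0]
    - [0.006,0,0.011,0]

```text
time: 5.95
tool_pos: [583.7, 268.9, 139.6]
tcp_rot: [-1.57, -0.0, 0.002]
contact_force: [0.9, -0.9, -0.2]
grip_width: 54.0
```

Request:
arm_command:
  deltas:
    - [0,0,0,0]
    - [0,0,0,0]
    - [0,0,0,0]

```text
time: 6.25
tool_pos: [583.0, 265.0, 139.8]
tcp_rot: [-1.571, 0.001, -0.001]
contact_force: [-0.0, 0.1, -0.7]
grip_width: 54.3
```

Request:
arm_command:
  deltas:
    - [0.001,0.025,0,0]
    - [0,0.03,0,0]
    - [0,0.025,0,0]
    - [0,0.015,0,0]
    - [0,0.008,0,0]

```text
time: 6.75
tool_pos: [583.9, 265.2, 35.7]
tcp_rot: [-1.571, 0.002, -0.001]
contact_force: [0.4, -0.8, -2.1]
grip_width: 54.4
```

Request:
arm_command:
  deltas:
    - [0,0.002,0,0]
    - [0,0.002,0,0]
    - [0,0.001,0,0]
    - [0,0.001,0,0]
    - [0,0,0,0]

```text
time: 7.25
tool_pos: [584.6, 266.2, 31.2]
tcp_rot: [-1.571, -0.001, 0.0]
contact_force: [0.4, -0.5, -0.9]
grip_width: 54.3
```

Request:
arm_command:
  deltas:
    - [0,0.001,0,0]
    - [0,0.001,0,0]
    - [0,0,0,0]

```text
time: 7.55
tool_pos: [584.6, 266.2, 30.0]
tcp_rot: [-1.571, -0.001, 0.0]
contact_force: [-2.9, -0.3, 5.6]
grip_width: 54.4
```

Request:
arm_command:
  deltas:
    - [0,0,0,0]
    - [0,0,0,0]
    - [0,0,0,0]
    - [0,0,0,0]
  claw: 50

```text
time: 7.95
tool_pos: [584.4, 266.1, 28.6]
tcp_rot: [-1.571, 0.0, 0.0]
contact_force: [-0.4, -0.0, 0.5]
grip_width: 73.5
```

Request:
arm_command:
  deltas:
    - [0,-0.03,0,0]
    - [0,-0.04,0,0]
    - [0,-0.04,0,0]
    - [0,-0.04,0,0]
    - [0,-0.04,0,0]

```text
time: 8.45
tool_pos: [584.1, 266.0, 220.3]
tcp_rot: [-1.571, 0.0, 0.0]
contact_force: [1.0, 0.6, -1.5]
grip_width: 73.8
```

Request:
arm_command:
  deltas:
    - [0.001,0,-0.0464,0]
    - [0.001,0,-0.0464,0]
    - [0.001,0,-0.0464,0]
    - [0.001,0,-0.0464,0]
    - [0.001,0,-0.0464,0]
  claw: 0

```text
time: 8.95
tool_pos: [589.2, 32.3, 218.8]
tcp_rot: [-1.571, -0.0, 0.0]
contact_force: [0.3, 0.4, -0.2]
grip_width: 91.7
```

Request:
arm_command:
  deltas:
    - [0.001,0,-0.0464,0]
    - [0.001,0,-0.0464,0]
    - [0.001,0,-0.0464,0]
    - [0,0,-0.0464,0]
    - [0,0,-0.0464,0]

```text
time: 9.45
tool_pos: [592.2, -199.8, 218.7]
tcp_rot: [-1.571, -0.0, 0.0]
contact_force: [0.3, -0.1, 0.1]
grip_width: 92.1
```

Request:
arm_command:
  deltas:
    - [0,0,0,-8.5]
    - [0,0,0,-8.5]
    - [0,0,0,-8.5]
    - [0,0,0,-8.5]
    - [0,0,0,-8.5]

```text
time: 9.95
tool_pos: [592.4, -198.0, 218.5]
tcp_rot: [-1.57, 0.0, 0.748]
contact_force: [-0.0, 0.3, -0.1]
grip_width: 91.9
```

Request:
arm_command:
  deltas:
    - [0,0,0,-1]
    - [0,0,0,0]
    - [0,0,0,0]

```text
time: 10.25
tool_pos: [592.4, -197.9, 218.7]
tcp_rot: [-1.571, -0.0, 0.756]
contact_force: [0.4, -0.3, 1.2]
grip_width: 91.5
```

```bash
python3 - <<'E'
from h import *
o,T=tool(); p=vision.capture("wrist"); save(p,"w2.png",s=1.3)
print(o["tool_pos"],o["tcp_rot"])
m=cv2.inRange(cv2.cvtColor(p["img"],cv2.COLOR_RGB2HSV),(50,120,90),(80,255,255))
n,l,st,c=cv2.connectedComponentsWithStats(m)
for i in range(1,n):
    if st[i,4]>300:
        q=cv2.minAreaRect(np.argwhere(l==i)[:,::-1].astype(np.float32)); W=pix2w(p,cv2.boxPoints(q),36,T); e=W[1]-W[0];f=W[2]-W[1]
        print(st[i],c[i].round(0),W.mean(0).round(1),np.linalg.norm(e),np.degrees(np.arctan2(e[1],e[0])),np.linalg.norm(f),np.degrees(np.arctan2(f[1],f[0])))
for d in vision.find_in(p,"sanding_block"): print(d["confidence"],(c2w(p,T)@np.r_[d["xyz"],1])[:3].round(1))
E
```

```text
[ 592.41889762 -197.89878905  218.65142417] [-1.57063636e+00 -4.74129899e-05  7.56478990e-01]
[251   0  42  15 319] [276.   5.] [ 462.3 -300.9   36. ] 12.318317189591648 -136.95226163484602 39.35068146187186 133.42465161516043
[ 239  143   36   59 2049] [256. 172.] [ 590.7 -199.9   36. ] 37.1635718335107 133.29412977020917 64.2238392104375 44.08150967701223
0.95 [ 588.2 -198.4   34.7]
```

View pics/w2.png

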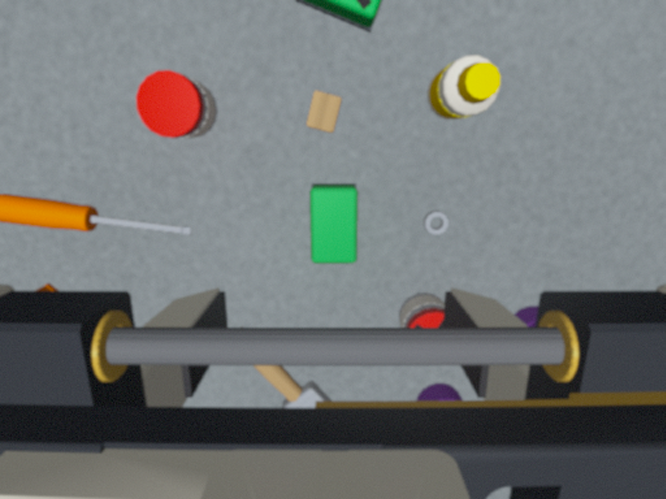

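The plain block at (334,223) is lined up with the jaws, and the crossed tin at (425,318) is clear of them. Descending.

Request:
arm_command:
  deltas:
    - [-0.002,0.043,0,0]
    - [0,0.045,0,0]
    - [0,0.045,0,0]
    - [0,0.043,0,0]
    - [0,0.023,0,0]

```text
time: 10.85
tool_pos: [589.1, -198.4, 15.8]
tcp_rot: [-1.566, 0.002, 0.758]
contact_force: [0.3, -0.4, -0.5]
grip_width: 91.4
```

Request:
arm_command:
  deltas:
    - [0,0,0,0]
    - [0,0,0,0]
    - [0,0,0,0]
    - [0,0,0,0]
    - [0,0,0,0]
  claw: 255

```text
time: 11.35
tool_pos: [591.7, -199.6, 21.2]
tcp_rot: [-1.573, -0.001, 0.759]
contact_force: [-0.1, 0.1, 0.6]
grip_width: 56.4
```

Request:
arm_command:
  deltas:
    - [0,0,0,0]
    - [0,0,0,0]
    - [0,0,0,0]
    - [0,0,0,0]
    - [0,0,0,0]

```text
time: 11.85
tool_pos: [591.3, -199.4, 20.2]
tcp_rot: [-1.571, -0.0, 0.759]
contact_force: [-0.9, 1.2, 4.0]
grip_width: 39.7
```

Request:
arm_command:
  deltas:
    - [0,-0.015,0,0]
    - [0,-0.03,0,0]
    - [0,-0.04,0,0]
    - [0,-0.03,0,0]
    - [0,-0.025,0,0]

```text
time: 12.35
tool_pos: [591.2, -199.3, 162.4]
tcp_rot: [-1.572, -0.001, 0.759]
contact_force: [-0.9, -0.4, -1.6]
grip_width: 39.8
```

Request:
arm_command:
  deltas:
    - [0,0,0,8.5]
    - [0,0,0,8.5]
    - [0,0,0,8.5]
    - [0,0,0,8.5]
    - [0,0,0,8.5]

```text
time: 12.85
tool_pos: [590.7, -199.1, 160.2]
tcp_rot: [-1.57, 0.0, 0.011]
contact_force: [0.8, 0.6, -1.2]
grip_width: 39.8
```

Request:
arm_command:
  deltas:
    - [0,0,0.02,1]
    - [-0.001,0,0.04,0]
    - [-0.001,0,0.042,0]
    - [-0.001,0,0.042,0]
    - [-0.001,0,0.042,0]

```text
time: 13.35
tool_pos: [586.1, -11.7, 160.2]
tcp_rot: [-1.571, 0.0, -0.0]
contact_force: [0.4, 1.0, -0.3]
grip_width: 39.8
```

Request:
arm_command:
  deltas:
    - [-0.001,0,0.042,0]
    - [-0.001,0,0.042,0]
    - [-0.001,0,0.042,0]
    - [0,0,0.033,0]
    - [0,0,0.02,0]

```text
time: 13.85
tool_pos: [582.9, 168.5, 160.3]
tcp_rot: [-1.57, 0.0, 0.002]
contact_force: [0.4, -0.7, -0.5]
grip_width: 39.9
```

Request:
arm_command:
  deltas:
    - [0,0,0,0]
    - [0,0,0,0]
    - [0,0,0,0]

```text
time: 14.15
tool_pos: [583.6, 164.6, 159.9]
tcp_rot: [-1.571, 0.0, -0.001]
contact_force: [-0.7, -1.2, -0.9]
grip_width: 39.8
```

Request:
arm_command:
  deltas:
    - [0.001,0.03,0,0]
    - [0,0.04,0,0]
    - [0,0.03,0,0]
    - [0,0.017,0,0]
    - [0,0.008,0,0]

```text
time: 14.65
tool_pos: [583.7, 164.2, 32.8]
tcp_rot: [-1.571, 0.003, -0.002]
contact_force: [0.3, -0.8, -0.6]
grip_width: 39.4
```

Request:
arm_command:
  deltas:
    - [0,0.002,0,0]
    - [0,0.001,0,0]
    - [0,0.001,0,0]
    - [0,0.001,0,0]
    - [0,0,0,0]

```text
time: 15.15
tool_pos: [584.9, 165.8, 30.3]
tcp_rot: [-1.571, -0.001, 0.0]
contact_force: [0.4, 1.0, -0.8]
grip_width: 39.9
```

Request:
arm_command:
  deltas:
    - [0,0.001,0,0]
    - [0,0,0,0]

```text
time: 15.35
tool_pos: [584.9, 165.9, 29.2]
tcp_rot: [-1.571, -0.001, 0.0]
contact_force: [-0.5, 0.2, 1.5]
grip_width: 39.7
```

Request:
arm_command:
  deltas:
    - [0,0.001,0,0]
    - [0,0,0,0]

```text
time: 15.55
tool_pos: [584.9, 165.8, 29.1]
tcp_rot: [-1.571, -0.001, 0.0]
contact_force: [-2.6, 0.7, 9.3]
grip_width: 39.5
```

Request:
arm_command:
  deltas:
    - [0,0,0,0]
    - [0,0,0,0]
    - [0,0,0,0]
    - [0,0,0,0]
  claw: 89

```text
time: 15.95
tool_pos: [584.5, 165.7, 27.5]
tcp_rot: [-1.571, 0.0, 0.0]
contact_force: [0.1, 0.2, 0.2]
grip_width: 59.5
```

Request:
arm_command:
  deltas:
    - [0,-0.03,0,0]
    - [0,-0.04,0,0]
    - [0,-0.04,0,0]
    - [0,-0.04,0,0]
    - [0,-0.04,0,0]

```text
time: 16.45
tool_pos: [584.3, 165.7, 219.2]
tcp_rot: [-1.571, 0.0, 0.0]
contact_force: [-0.4, -0.5, -0.3]
grip_width: 59.5
```

Request:
arm_command:
  deltas:
    - [0.002,0,-0.0473,0]
    - [0.002,0,-0.0473,0]
    - [0.002,0,-0.0473,0]
    - [0.002,0,-0.0473,0]
    - [0.002,0,-0.0473,0]
  claw: 0

```text
time: 16.95
tool_pos: [594.4, -72.6, 217.7]
tcp_rot: [-1.571, 0.0, 0.0]
contact_force: [1.2, -0.4, 0.4]
grip_width: 90.9
```

Request:
arm_command:
  deltas:
    - [0.002,0,-0.0473,0]
    - [0.002,0,-0.0473,0]
    - [0.002,0,-0.0473,0]
    - [0.002,0,-0.0473,0]
    - [0.002,0,-0.0473,0]

```text
time: 17.45
tool_pos: [604.4, -309.2, 217.5]
tcp_rot: [-1.57, 0.0, 0.0]
contact_force: [1.1, 1.0, 0.4]
grip_width: 91.8
```

Request:
arm_command:
  deltas:
    - [0.002,0,-0.0473,0]
    - [0,0,0,0]
    - [0,0,0,0]

```text
time: 17.75
tool_pos: [606.1, -355.7, 216.5]
tcp_rot: [-1.569, 0.001, -0.002]
contact_force: [0.4, 0.2, -0.3]
grip_width: 92.1
```

```bash
python3 - <<'E'
from h import *
o,T=tool(); p=vision.capture("wrist"); save(p,"w3.png",s=1.3)
print(o["tool_pos"],o["tcp_rot"])
m=cv2.inRange(cv2.cvtColor(p["img"],cv2.COLOR_RGB2HSV),(0,170,80),(6,255,255))
n,l,st,c=cv2.connectedComponentsWithStats(m)
for i in range(1,n):
    if st[i,4]>300: print(st[i],c[i].round(0),pix2w(p,c[i],50,T).round(1))
for d in vision.find_in(p,"filler_tin"): print(d["confidence"],(c2w(p,T)@np.r_[d["xyz"],1])[:3].round(1))
t=vision.capture("top"); save(t,"top1.png",(100,150,400,310),2.6)
E
```

```text
[ 606.09418007 -355.6719039   216.51206441] [-1.56945021e+00  1.07285572e-03 -2.06888910e-03]
[497 155  15  39 354] [505. 175.] [[602.  -91.6  50. ]]
[ 234  157   45   44 1529] [256. 179.] [[ 605.9 -356.2   50. ]]
0.58 [ 599.3 -356.1   46.3]
```

View pics/w3.png

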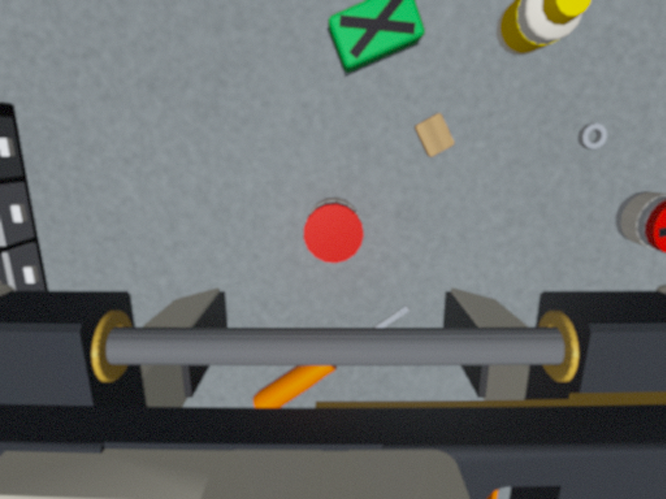

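View pics/top1.png

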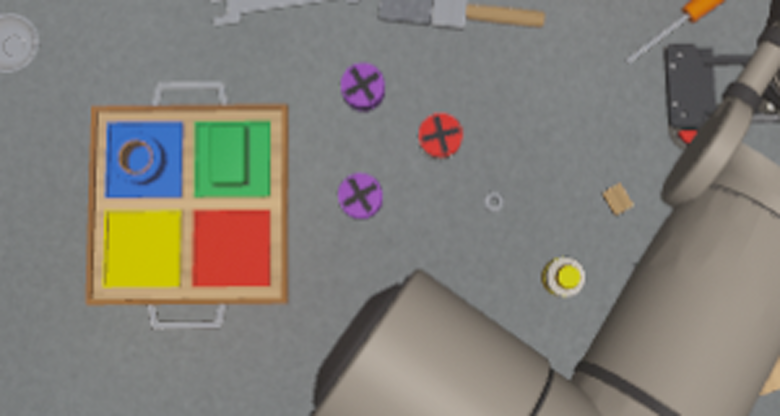

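The plain tin is at (334,232) in the wrist view, in line with the jaws, and the screwdriver is well clear. In the top view the tape and block stand centred in blue and green, and the crossed things haven't moved.

Request:
arm_command:
  deltas:
    - [0,0.043,0,0]
    - [0,0.045,0,0]
    - [0,0.045,0,0]
    - [0,0.04,0,0]
    - [0,0.022,0,0]

```text
time: 18.4
tool_pos: [605.6, -351.6, 19.2]
tcp_rot: [-1.568, 0.004, 0.002]
contact_force: [-0.1, 0.1, -0.0]
grip_width: 91.8
```

Request:
arm_command:
  deltas:
    - [0,0,0,0]
    - [0,0,0,0]
    - [0,0,0,0]
    - [0,0,0,0]
    - [0,0,0,0]
  claw: 255

```text
time: 18.9
tool_pos: [607.3, -354.9, 24.4]
tcp_rot: [-1.572, -0.002, 0.0]
contact_force: [0.2, 0.0, -0.8]
grip_width: 56.3
```

Request:
arm_command:
  deltas:
    - [0,0,0,0]
    - [0,0,0,0]
    - [0,0,0,0]
    - [0,0,0,0]
    - [0,0,0,0]

```text
time: 19.4
tool_pos: [607.2, -355.3, 23.9]
tcp_rot: [-1.572, -0.002, 0.0]
contact_force: [-0.3, -0.4, 5.0]
grip_width: 47.8
```

Request:
arm_command:
  deltas:
    - [0,-0.015,0,0]
    - [0,-0.03,0,0]
    - [0,-0.04,0,0]
    - [0,-0.03,0,0]
    - [0,-0.025,0,0]

```text
time: 19.9
tool_pos: [606.8, -354.4, 165.3]
tcp_rot: [-1.571, -0.001, 0.0]
contact_force: [0.5, -0.3, -1.4]
grip_width: 48.1
```

Request:
arm_command:
  deltas:
    - [-0.005,0,0.02,0]
    - [-0.009,0,0.038,0]
    - [-0.01,0,0.042,0]
    - [-0.01,0,0.042,0]
    - [-0.01,0,0.042,0]

```text
time: 20.4
tool_pos: [561.6, -168.8, 163.0]
tcp_rot: [-1.57, 0.001, -0.0]
contact_force: [0.1, 0.3, -0.3]
grip_width: 47.5
```

Request:
arm_command:
  deltas:
    - [-0.01,0,0.042,0]
    - [-0.01,0,0.042,0]
    - [-0.01,0,0.042,0]
    - [-0.01,0,0.042,0]
    - [-0.01,0,0.042,0]

```text
time: 20.9
tool_pos: [511.7, 41.1, 163.2]
tcp_rot: [-1.57, 0.0, -0.0]
contact_force: [0.3, 0.5, -2.9]
grip_width: 47.9
```

Request:
arm_command:
  deltas:
    - [-0.01,0,0.042,0]
    - [-0.01,0,0.042,0]
    - [-0.006,0,0.026,0]
    - [-0.003,0,0.016,0]
    - [0,0,0,0]

```text
time: 21.4
tool_pos: [482.6, 167.4, 163.1]
tcp_rot: [-1.57, 0.001, 0.003]
contact_force: [0.2, -0.0, -2.0]
grip_width: 47.6
```

Request:
arm_command:
  deltas:
    - [0,0,0,0]
    - [0,0,0,0]
    - [0,0,0,0]

```text
time: 21.7
tool_pos: [483.8, 164.5, 162.8]
tcp_rot: [-1.571, 0.0, -0.001]
contact_force: [0.2, -0.4, -2.1]
grip_width: 47.8
```

Request:
arm_command:
  deltas:
    - [0,0.03,0,0]
    - [0,0.04,0,0]
    - [0,0.03,0,0]
    - [0,0.017,0,0]
    - [0,0.008,0,0]

```text
time: 22.2
tool_pos: [482.9, 164.5, 36.0]
tcp_rot: [-1.571, 0.003, -0.001]
contact_force: [0.5, 0.9, -1.5]
grip_width: 47.9
```

Request:
arm_command:
  deltas:
    - [0,0.002,0,0]
    - [0,0.001,0,0]
    - [0,0.001,0,0]
    - [0,0.001,0,0]
    - [0,0,0,0]

```text
time: 22.7
tool_pos: [483.9, 165.5, 33.2]
tcp_rot: [-1.571, -0.001, 0.0]
contact_force: [0.0, -0.8, -1.6]
grip_width: 47.8
```

Request:
arm_command:
  deltas:
    - [0,0.001,0,0]
    - [0,0,0,0]

```text
time: 22.9
tool_pos: [484.0, 165.6, 32.9]
tcp_rot: [-1.57, -0.001, 0.0]
contact_force: [-3.3, -0.1, 7.0]
grip_width: 48.1
```

Request:
arm_command:
  deltas:
    - [0,0,0,0]
    - [0,0,0,0]
    - [0,0,0,0]
    - [0,0,0,0]
  claw: 66

```text
time: 23.3
tool_pos: [483.7, 165.4, 31.7]
tcp_rot: [-1.571, -0.0, 0.0]
contact_force: [-0.3, -0.6, 0.2]
grip_width: 67.5
```

Request:
arm_command:
  deltas:
    - [0,-0.03,0,0]
    - [0,-0.04,0,0]
    - [0,-0.04,0,0]
    - [0,-0.04,0,0]
    - [0,-0.04,0,0]

```text
time: 23.8
tool_pos: [483.3, 165.3, 223.3]
tcp_rot: [-1.571, 0.0, 0.0]
contact_force: [1.2, 0.2, -0.4]
grip_width: 67.9
```

Request:
arm_command:
  deltas:
    - [-0.005,0,-0.0457,0]
    - [-0.005,0,-0.0457,0]
    - [-0.005,0,-0.0457,0]
    - [-0.005,0,-0.0457,0]
    - [-0.005,0,-0.0457,0]
  claw: 0

```text
time: 24.3
tool_pos: [458.1, -64.8, 221.8]
tcp_rot: [-1.571, -0.0, 0.0]
contact_force: [0.6, 0.4, 0.3]
grip_width: 91.6
```

Request:
arm_command:
  deltas:
    - [-0.005,0,-0.0457,0]
    - [-0.005,0,-0.0457,0]
    - [-0.005,0,-0.0457,0]
    - [0,0,0,0]
    - [0,0,0,0]

```text
time: 24.8
tool_pos: [443.3, -200.8, 221.4]
tcp_rot: [-1.57, 0.0, -0.003]
contact_force: [0.7, 0.4, 0.4]
grip_width: 91.9
```

```bash
python3 - <<'E'
from h import *
o,T=tool(); p=vision.capture("wrist"); save(p,"w4.png",s=1.3)
print(o["tool_pos"],o["tcp_rot"])
m=cv2.inRange(cv2.cvtColor(p["img"],cv2.COLOR_RGB2HSV),(22,150,80),(33,255,255))
n,l,st,c=cv2.connectedComponentsWithStats(m)
for i in range(1,n):
    if st[i,4]>150: print(st[i],c[i].round(0),pix2w(p,c[i],80,T).round(1))
for d in vision.find_in(p,"glue_bottle"): print(d["confidence"],(c2w(p,T)@np.r_[d["xyz"],1])[:3].round(1))
E
```

```text
[ 443.26008129 -200.84287992  221.35880661] [-1.56992692e+00  4.94517307e-04 -2.56017920e-03]
[245 170  25  26 496] [257. 183.] [[ 441.4 -200.8   80. ]]
[ 70 241  18  53 312] [ 77. 271.] [[ 535.9 -390.4   80. ]]
[427 241  18  53 316] [438. 272.] [[538.9 -10.1  80. ]]
[438 302  66  10 253] [469. 306.] [[581.8  32.5  80. ]]
0.8 [ 438.9 -199.1   55.4]
```

View pics/w4.png

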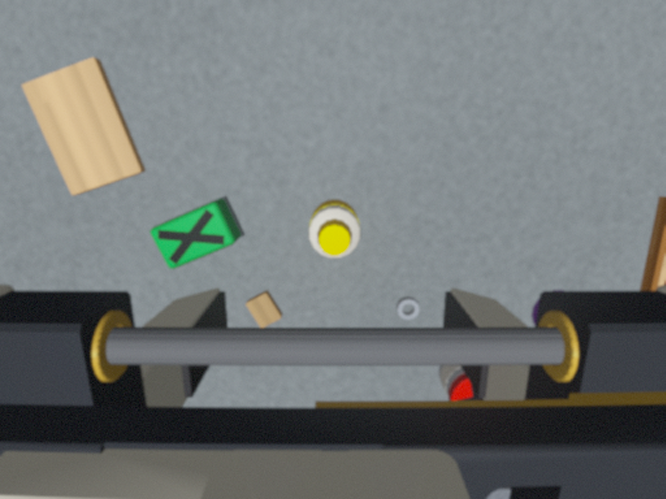

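The bottle's cap is at (334,238), centred between the jaws. The crossed block at (195,235) is about 20 mm clear of the finger backs.

Request:
arm_command:
  deltas:
    - [0,0.043,0.0,0]
    - [0,0.045,0,0]
    - [0,0.045,0,0]
    - [0,0.038,0,0]
    - [0,0.021,0,0]

```text
time: 25.4
tool_pos: [442.7, -197.6, 27.1]
tcp_rot: [-1.568, 0.003, 0.003]
contact_force: [0.8, 0.2, -0.2]
grip_width: 91.6
```

Request:
arm_command:
  deltas:
    - [0,0,0,0]
    - [0,0,0,0]
    - [0,0,0,0]
    - [0,0,0,0]
    - [0,0,0,0]
  claw: 255

```text
time: 25.9
tool_pos: [444.3, -200.5, 30.8]
tcp_rot: [-1.572, -0.002, 0.0]
contact_force: [-0.0, -0.3, -0.6]
grip_width: 56.6
```

Request:
arm_command:
  deltas:
    - [0,0,0,0]
    - [0,0,0,0]
    - [0,0,0,0]
    - [0,0,0,0]
    - [0,0,0,0]

```text
time: 26.4
tool_pos: [443.9, -200.5, 30.1]
tcp_rot: [-1.571, -0.001, 0.0]
contact_force: [-1.1, -0.3, 5.9]
grip_width: 41.0
```

Request:
arm_command:
  deltas:
    - [0,-0.015,0,0]
    - [0,-0.03,0,0]
    - [0,-0.04,0,0]
    - [0,-0.03,0,0]
    - [0,-0.025,0,0]

```text
time: 26.9
tool_pos: [443.6, -200.1, 171.2]
tcp_rot: [-1.571, -0.001, 0.0]
contact_force: [0.2, -0.8, -2.4]
grip_width: 41.1
```

Request:
arm_command:
  deltas:
    - [0.002,0,0.02,0]
    - [0.003,0,0.038,0]
    - [0.004,0,0.042,0]
    - [0.004,0,0.042,0]
    - [0.004,0,0.042,0]

```text
time: 27.4
tool_pos: [460.1, -14.6, 169.3]
tcp_rot: [-1.57, 0.001, -0.001]
contact_force: [0.3, -1.2, -1.4]
grip_width: 41.2
```

Request:
arm_command:
  deltas:
    - [0.004,0,0.042,0]
    - [0.004,0,0.042,0]
    - [0.004,0,0.042,0]
    - [0.004,0,0.042,0]
    - [0.003,0,0.042,0]

```text
time: 27.9
tool_pos: [479.1, 195.5, 169.2]
tcp_rot: [-1.571, 0.001, 0.0]
contact_force: [1.2, -0.3, -1.9]
grip_width: 41.1
```

Request:
arm_command:
  deltas:
    - [0.002,0,0.036,0]
    - [0.002,0,0.02,0]
    - [0,0,0.016,0]
    - [0,0,0,0]
    - [0,0,0,0]

```text
time: 28.4
tool_pos: [483.3, 265.3, 169.3]
tcp_rot: [-1.572, 0.001, 0.0]
contact_force: [0.2, -0.2, -1.3]
grip_width: 41.4
```

Request:
arm_command:
  deltas:
    - [0,0,0,0]
    - [0,0,0,0]

```text
time: 28.6
tool_pos: [483.7, 264.8, 169.8]
tcp_rot: [-1.571, 0.0, -0.001]
contact_force: [1.0, 0.2, -1.0]
grip_width: 41.3
```

Request:
arm_command:
  deltas:
    - [0,0.03,0.001,0]
    - [0,0.04,0,0]
    - [0,0.03,0,0]
    - [0,0.017,0,0]
    - [0,0.008,0,0]

```text
time: 29.1
tool_pos: [482.9, 265.8, 43.0]
tcp_rot: [-1.572, 0.003, -0.001]
contact_force: [0.3, 0.3, -1.2]
grip_width: 41.6
```

Request:
arm_command:
  deltas:
    - [0,0.002,0,0]
    - [0,0.001,0,0]
    - [0,0.001,0,0]
    - [0,0.001,0,0]
    - [0,0,0,0]

```text
time: 29.6
tool_pos: [483.8, 266.9, 40.2]
tcp_rot: [-1.57, -0.001, 0.0]
contact_force: [-0.1, -0.2, -1.4]
grip_width: 41.2
```

Request:
arm_command:
  deltas:
    - [0,0.001,0,0]
    - [0,0,0,0]

```text
time: 29.8
tool_pos: [483.8, 266.9, 39.1]
tcp_rot: [-1.57, -0.001, 0.0]
contact_force: [-0.4, 0.3, 1.9]
grip_width: 41.8
```

Request:
arm_command:
  deltas:
    - [0,0.0005,0,0]
    - [0,0,0,0]

```text
time: 30.0
tool_pos: [483.8, 266.9, 39.1]
tcp_rot: [-1.57, -0.001, 0.0]
contact_force: [-1.3, -0.8, 5.6]
grip_width: 41.4
```

Request:
arm_command:
  deltas:
    - [0,0,0,0]
    - [0,0,0,0]
    - [0,0,0,0]
    - [0,0,0,0]
  claw: 83

```text
time: 30.4
tool_pos: [483.6, 266.8, 38.1]
tcp_rot: [-1.571, 0.0, 0.0]
contact_force: [0.3, -0.8, -0.2]
grip_width: 61.2
```

Request:
arm_command:
  deltas:
    - [0,-0.03,0,0]
    - [0,-0.04,0,0]
    - [0,-0.045,0,0]
    - [0,-0.045,0,0]
    - [0,-0.045,0,0]

```text
time: 30.9
tool_pos: [483.2, 266.7, 245.0]
tcp_rot: [-1.571, 0.0, 0.0]
contact_force: [1.6, 0.8, -0.0]
grip_width: 61.8
```

Request:
arm_command:
  deltas:
    - [0,0,-0.045,0]
    - [0,0,-0.045,0]
    - [0,0,-0.045,0]
    - [0,0,-0.045,0]
    - [0,0,-0.045,0]

```text
time: 31.4
tool_pos: [483.3, 40.2, 243.3]
tcp_rot: [-1.571, -0.0, 0.0]
contact_force: [1.9, -0.4, -0.3]
grip_width: 61.7
```

Request:
arm_command:
  deltas:
    - [0,0,-0.045,0]
    - [0,0,-0.045,0]
    - [0,0,0,0]
    - [0,0,0,0]
    - [0,0,0,0]

```text
time: 31.9
tool_pos: [483.5, -47.3, 243.1]
tcp_rot: [-1.57, 0.0, 0.001]
contact_force: [0.3, 0.6, -0.1]
grip_width: 61.6
```

```bash
python3 - <<'E'
from h import *
o,T=tool(); print(o["time"],o["tool_pos"])
t=vision.capture("top"); s=vision.capture("scene"); save(t,"topf.png",(100,150,400,310),2.6); save(s,"scf.png",(80,80,430,310),2.2)
for p in(t,s):
  for n in NAMES[:4]:
    for d in vision.find_in(p,n): print(n,round(d["confidence"],2),(c2w(p)@np.r_[d["xyz"],1])[:3].round(0))
h=cv2.cvtColor(t["img"],cv2.COLOR_RGB2HSV)
m=t["img"].max(2)<0
# expected top-centre pixels
for k,X in {"tape":(584,266,47),"block":(584,165,45),"tin":(483.5,165,59),"cap":(483.5,266,89)}.items(): print(k,w2pix(t,X).round(1),((w2pix(t,X)-[100,150])*2.6).round(0),((w2pix(s,X)-[80,80])*2.2).round(0))
E
```

```text
31.9 [483.54164952 -47.32280216 243.12105712]
filler_tin 0.56 [488. 162.  58.]
glue_bottle 0.63 [483. 257.  67.]
tape_roll 0.72 [584. 264.  45.]
sanding_block 0.76 [586. 166.  42.]
filler_tin 0.17 [596. 268.  31.]
filler_tin 0.16 [ 463. -314.   34.]
glue_bottle 0.94 [499. 266.  56.]
tape_roll 0.82 [597. 269.  34.]
tape [[151.8 209.8]] [[135. 155.]] [[668. 254.]]
block [[187.1 209.3]] [[226. 154.]] [[568. 241.]]
tin [[186.2 244.5]] [[224. 246.]] [[574. 172.]]
cap [[147.7 244.6]] [[124. 246.]] [[674. 163.]]
```

View pics/topf.png

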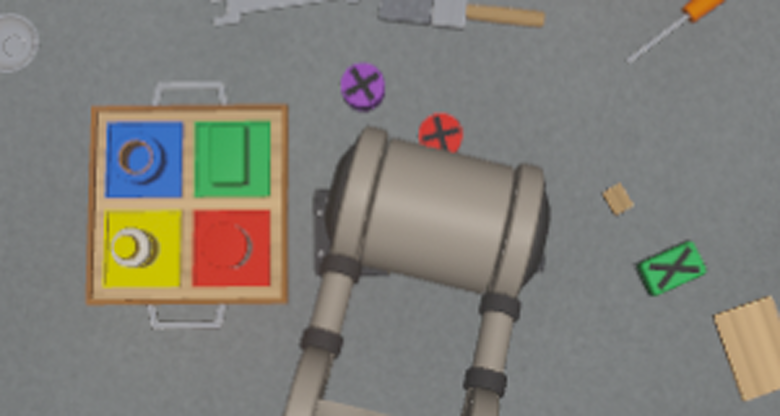

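View pics/scf.png

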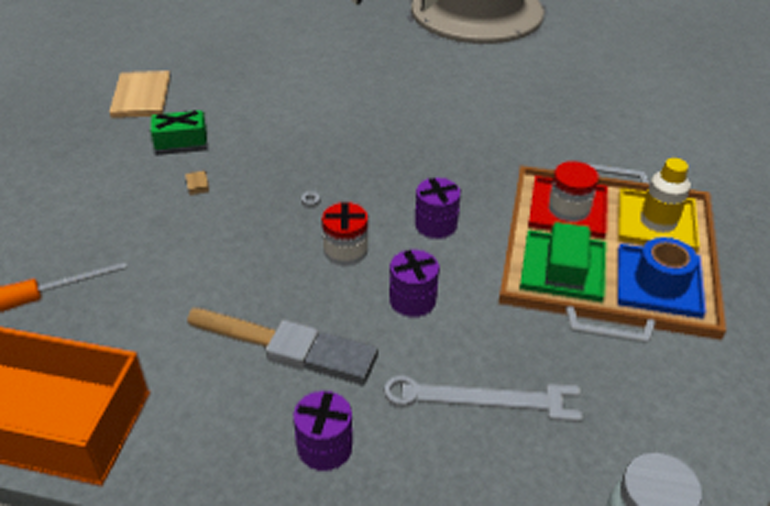

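In both views all four things stand upright and centred in their own tubs. The cap is at (124,247) against a predicted (124,246) in the top view, and the lid at (575,174) against (574,172) in the scene view. The crossed tin and block haven't moved.

```bash
python3 -c "
from plant import job; print(job.close_job())"
```

```text
the job is handed in; nothing more can be done
None
```

The repair kit is packed and handed in at about 32 s of the 106 s allowed; the system gave no verdict. The tape roll is in the blue tub, the plain block in green, the plain tin in red and the glue bottle in yellow. All four were picked from above and released once they touched the tub floor.

- **Positions:** in the final top and scene pictures all four stand upright in their own tubs. The points I compared with where they should appear were within a few mm, well inside the 15 mm allowed.
- **Used-up things:** the crossed tin and crossed block look unmoved by eye; I did not measure their positions again at the end. The purple look-alikes were left alone.
- **Disagreements:** the trained networks' scene-view positions for the bottle and tape were 13–16 mm further forward in x than the tub centres. I put this down to them reporting the middle of the visible side rather than the centre. In that view they missed the block and gave only two weak false detections (0.17 and 0.16) for the tin. The picture itself and the top view showed both in place.

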